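Set the multimeter to its orange function

TASK

Get the multimeter on the bench ready to check the big capacitor: with a fingertip, push its selector dial round clockwise, counting its clicks, until the pointer stands on the orange dot (the sixth click from the white off mark), then press the orange key all the way down and let it come back up. Do not pinch or force the dial, do not press the other keys, and leave the meter lying where it is with everything round it undisturbed.

Things in the scene. Friction and masses are not known exactly. Their poses are not given: they have to be found in the camera images.
- meter: Hand-held digital multimeter lying loose on its back on the bench: grey rubber holster with a black face, 200 long (x) x 96 wide (y), face 46 mm above the bench, about 0.6 kg. Origin: centre of its underside. Its x axis points from the input sockets (near end) to the display (far end), y to the left, z up. It can slide if it is pushed hard (about 4 N or more).
- dial (a joint): Turn of the selector dial about its vertical axis, rad, clockwise seen from above, 0 at the white off mark. Sprung clicks every 0.524 rad (30 degrees): nine positions, 0 (off) to 8 (4.19, then a stop); orange dot = position 6 (3.14), blue dot = 2, white ticks elsewhere. Let go between two positions it snaps to the nearer; going over a click takes about 1.5 N at the bar's end.
- dial_axis (a point): Point on the dial's axis at the height of the bar's top: 22 mm towards the sockets from the meter's centre, 66 mm above the bench. The dial: a dark disc, diameter 58, its top 52 mm above the bench, with an upright bar grip across its full middle, 54 long x 11 wide, from 52 to 66 mm above the bench. The coloured dots and ticks are flat on the face, 36 mm from the axis.
- dial_pointer (a point): Pointer end of the bar, on its middle line at its top, 27 mm from the dial's axis; a white line on the top marks this half of the bar. Seen from above it points 120 degrees minus the dial's turn, counted anticlockwise from the meter's x axis.
- key_orange (a joint): Orange round push key, diameter 14, in m pressed: 0 up, 0.003 fully down; sprung, about 1.5 N to start and 3.5 N fully down.
- key_orange_top (a point): Centre of the orange key's top, 5 mm above the face (51 mm above the bench) when up; in the meter's frame 31 mm towards the display and 27 mm to the right (-y).
- key_blue (a joint): Blue key, the same make, 27 mm to the left of the orange one (in the middle of the row); not to be pressed.
- key_grey (a joint): Grey key, the same make, 54 mm to the left of the orange one; not to be pressed.
- capacitor: Bystander (mm): dark blue can standing upright, diameter 35, 52 high; origin at the centre of its underside.
- screwdriver: Bystander (mm): small screwdriver lying flat, 170 long, 26 thick, teal handle; origin at the centre of its underside (half its thickness below its axis).
- battery: Bystander (mm): block battery lying flat, 48 x 26 x 17 high; origin at the centre of its underside.
- circuit_board: Bystander (mm): green circuit board on studs, 80 x 56, 17 high; origin at the centre of its underside.
- solder_spool: Bystander (mm): grey spool of solder wire standing on its end, diameter 54, 36 high; origin at the centre of its underside.
- parts_box: Bystander (mm): clear box of components, 92 x 62 x 26 high; origin at the centre of its underside.
- tape_roll: Bystander (mm): roll of black tape lying flat, diameter 58, 19 high; origin at the centre of its underside.

How it is judged:
On the way, in this order (a step that is already met when the one before it is completed fails the run):
1. the dial is turned to the orange dot and rests in that click (value of joint dial between 3.04159 and 3.24159 rad and velocity of joint dial between -0.2 and 0.2 rad/s), for 0.3 s.
2. the orange key is pressed down with the dial on the orange dot (value of joint dial between 3.04159 and 3.24159 rad and value of joint key_orange above 0.0023 m), for 0.05 s.
At the end, for the whole second after the job is handed in: The dial rests in the click at the orange dot (within 0.1 rad), the orange key has been pressed (over 2.3 of its 3 mm) with the dial there and is up again, the other keys are up, the meter lies flat within 25 mm of where it was, and each thing round it within 15 mm (all of step 1 and value of joint each of key_orange, key_blue, key_grey below 0.0008 m and distance of meter from where it was at the start of the episode below 0.025 m and angle between meter's own z axis and vertical below 0.05 rad and linear speed of meter below 0.01 m/s and distance of each of capacitor, screwdriver, battery, circuit_board, solder_spool, parts_box, tape_roll from where it was at the start of the episode below 0.015 m); the robot touches nothing.
It fails at once if the dial is pinched or forced (fingers on it with more than 15 N) (contact force between the fingers and dial above 15 N).
It fails at once if the blue or the grey key is pressed (value of joint any of key_blue, key_grey above 0.002 m).
It fails at once if the meter is lifted, tipped or shoved more than 25 mm (distance of meter from where it was at the start of the episode above 0.025 m or height (world z) of meter above 0.008 m or angle between meter's own z axis and vertical above 0.1 rad).
It fails at once if one of the things round the meter is lifted, knocked over or moved more than 15 mm (distance of any of capacitor, screwdriver, battery, circuit_board, solder_spool, parts_box, tape_roll from where it was at the start of the episode above 0.015 m or angle between capacitor's own z axis and vertical above 0.3 rad).
It also fails if it takes over 54 s, if anything falls off the work surface, if the arm or the gripper's body presses on something with over 40 N, if the wrist force passes 120 N, or if a joint passes its speed limit or range.

ROBOT

A 6-joint arm with a two-finger parallel gripper is mounted at the origin on the work surface. World frame = base frame: x ahead of the robot, y to its left, z up, the work surface at z = 0. Lengths are in m, angles in rad, forces in N, time in s.
With the tool pointing down it reaches from about 0.3 to 0.875 m from the base axis. Payload 6.4 kg.
Tool frame: the origin (TCP) lies on the centre line of the jaws, within the pads' length; the fingertips stand 19 mm ahead of it and the grasp point (between the pads) is the TCP; z points along the fingers, y is the direction in which the jaws open and shut (so a half turn about z gives the same grasp; the last joint's range is limited). The gripper opens to 85 mm and grips with 20 to 120 N. Pads are 22 mm wide; open, the fingers measure 114 mm over their backs; the gripper's body (76 mm by 85 mm) begins 54 mm behind the grasp point. The pads swing forward as they close: fully open they stand 13 mm farther back than shut.
Start: joints at [-1.462, 0.181, 1.607, -0, 1.354, -0.206], TCP at [0.178, -0.547, 0.224] pointing down, gripper open.
Joint ranges: [-2.99, 2.99], [-0.89, 2.07], [0.3, 2.58], [-1.14, 4.28], [0, 2.63], [-3.12, 3.12]. Speed limits (rad/s): [2.57, 2.57, 3.01, 3.14, 3.14, 3.14].

INTERFACE

Orientations are given as a rotation vector (axis times angle).
In Python, from rig import sense, snapshot, camera_info, sign_off, silhouettes gives the robot as it stands. The module is installed in compiled form; this text tells all that it offers.
- The arm moves only by the tool play_rows, never from a script. Its arguments are lists of equal length, an entry for each row: "rot": the turn, a rotation vector about the tool's x, y, z in units of 10 degrees (1.0 is 10 degrees), a list of three; "slide": the shift along the tool's x, y, z in cm, a list of three; "jaw": the gripper's target within -1 to 1 (shut at 1, half-way at 0, fully open at -1). In form: {"rot": [[ax, ay, az], ...], "slide": [[dx, dy, dz], ...], "jaw": [jaw, ...]}. A call has 1 to 12 rows; each row is the pose to reach, as a shift and turn from the pose commanded when the call began, along the tool's axes at that moment; what a row does not reach only later rows make up. A row lasts 1/8 s, in which the tool goes at most 62.5 mm and 10.7 degrees, less where a joint would pass 70% of its speed; a pose out of reach is approached as far as the arm can. A call with a gripper value outside its range is refused whole. The fingers move at their own pace and stop on an object; "squeeze" is the grip in N (left out, the last holds). Time passes only in rows, so rows that repeat a pose let the fingers close. It gives the time, the measured TCP pose, the force and the opening at its end, in the units of the state.
- sense(): the state, without advancing time (a new reading comes with each control period).
- snapshot(name): name is "scene" or "top"; returns (picture, depth): 400x640x3 uint8, blue, green, red; 400x640 float32, m along the optical axis (not along the pixel's ray), 0 where there is no reading.
- camera_info(name): a dict with "camera_matrix" (3x3 intrinsics, pixels), "origin" and "attitude" of the camera in the world. Camera axes: x right, y down, z forward; pixel columns grow to the right and rows downward; lengths in m; the calibration is good to about 2 mm. A picture is of the moment at which its call begins. camera_info takes no time and is no camera call.
- sign_off(): hands the job in, once; it reports no verdict.
Trained networks look in the newest picture that a camera, given by its name, has taken for a name from the list of things; names that differ only in an ending like _2 or _b are one class to them, and where a whole thing is asked for, a point or a joint stands for the part that bears it (a point fixed in the world has none). Each returns a list of dicts, best first, with "confidence" (0 to 1); they miss things now and then, are a little off and sometimes report something else, mostly with a low value. They report only what shows in the picture. A call takes as long as a camera call.
- silhouettes(target, camera): "mask" (400x640 bool, what is visible of it) and "box" ([left, top, right, bottom] in pixels, round what is visible of it).
The state is a dict: "clock": time; "joint_pos": joint angles; "dq": joint speeds; "effort": joint torques, N m; "eef_pos": TCP position; "tcp_rot": TCP orientation; "contact_force": force on the tool from outside, world axes, zero at the start; "wrist_torque": the same for the moment, N m; "gripper_width": opening from 0.0 (shut) to 1.0 (fully open).
Only numpy, scipy, OpenCV 4.12 (cv2) and the standard library are available. Lean on these libraries where they do the work, as an engineer would, in place of code of your own. Each camera call takes 0.05 s, during which the arm holds its last target.

## Working session

There is one attempt and no reset: what is moved stays moved. The work goes in short steps, Python scripts to look and compute and a tool call to move; the robot and the scene stay as the last step left them, time stands still between calls to the robot, and variables do not carry over. Pictures are saved under pics/ and viewed, and the job is handed in when it is done.

Besides the shell and the picture viewer there is one more tool, called after ">>>" as name(argument=value, ...) on one line, values as JSON. play_rows: Moves the arm, as the interface text tells. Its arguments: {"type":"object","properties":{"rot":{"type":"array","items":{"type":"array","items":{"type":"number"}}},"slide":{"type":"array","items":{"type":"array","items":{"type":"number"}}},"jaw":{"type":"array","items":{"type":"number"}},"squeeze":{"type":"number"}},"required":["rot","slide","jaw"]}

```bash
mkdir -p pics
python3 - <<'E'
from rig import *
import cv2,numpy as np
print(sense())
for n in("scene","top"):
    p,d=snapshot(n);cv2.imwrite(f"pics/{n}0.png",p);np.save(f"{n}_d.npy",d);c=camera_info(n);print(n,c)
E
```

```text
{'clock': 0.0, 'joint_pos': array([-1.46230281e+00,  1.81540258e-01,  1.60800108e+00,  3.57197655e-05,
        1.35381243e+00, -2.06325711e-01]), 'dq': array([-0.00239499, -0.00076341, -0.00115366,  0.00071762, -0.00023741,
        0.0007783 ]), 'effort': array([-1.08934379e-03, -4.44877803e+01, -3.51339555e+01, -4.08117430e-04,
        9.17873054e-03, -1.08505324e-05]), 'eef_pos': array([ 0.17799691, -0.54616297,  0.22268796]), 'tcp_rot': array([-3.10101841e+00, -4.92189795e-01, -1.89875631e-04]), 'contact_force': array([0.63423122, 0.32381193, 0.36742801]), 'wrist_torque': array([-0.04313436,  0.00531943, -0.03972861]), 'gripper_width': 1.0039171653295544}
scene {'camera_matrix': array([[446.52764783,   0.        , 322.40720831],
       [  0.        , 446.52764783, 202.85587986],
       [  0.        ,   0.        ,   1.        ]]), 'origin': array([1.06010487, 0.49633682, 0.77066103]), 'attitude': array([-1.11242303, -2.43254149,  0.95989372])}
top {'camera_matrix': array([[419.59857027,   0.        , 323.22931481],
       [  0.        , 419.59857027, 199.10556292],
       [  0.        ,   0.        ,   1.        ]]), 'origin': array([0.45276756, 0.04459281, 1.0824776 ]), 'attitude': array([-2.17701815,  2.12861686, -0.16686158])}
```

View pics/top0.png

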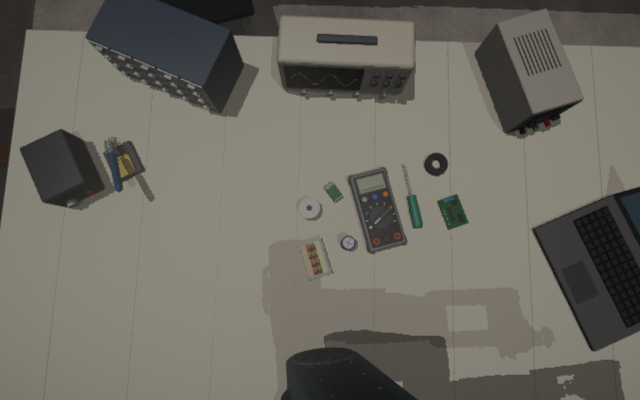

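View pics/scene0.png

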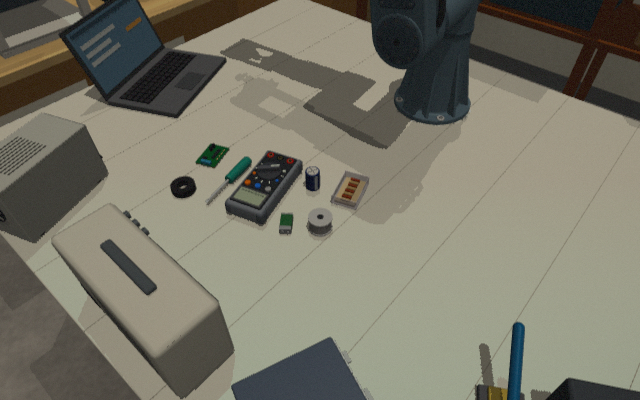

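```bash
cat > h.py <<'E'
from rig import *
import cv2,numpy as np
from scipy.spatial.transform import Rotation as R
def ray(n,uv,z):
    c=camera_info(n);K=c["camera_matrix"];M=R.from_rotvec(c["attitude"]).as_matrix();o=c["origin"]
    uv=np.atleast_2d(uv).astype(float)
    d=np.c_[(uv[:,0]-K[0,2])/K[0,0],(uv[:,1]-K[1,2])/K[1,1],np.ones(len(uv))]@M.T
    return o+d*((z-o[2])/d[:,2])[:,None]
def proj(n,P):
    c=camera_info(n);K=c["camera_matrix"];M=R.from_rotvec(c["attitude"]).as_matrix()
    q=(np.atleast_2d(P)-c["origin"])@M; q=q@K.T; return q[:,:2]/q[:,2:]
E
python3 - <<'E'
from h import *
for cam in("top","scene"):
    snapshot(cam)
    for n,z in [("meter",.046),("dial",.060),("key_orange",.051),("key_blue",.051),("key_grey",.051),("capacitor",.052),("screwdriver",.013),("battery",.017),("circuit_board",.017),("solder_spool",.036),("parts_box",.026),("tape_roll",.019)]:
        for r in silhouettes(n,cam)[:2]:
            m=r["mask"].astype(np.uint8);ys,xs=np.nonzero(m)
            c=[xs.mean(),ys.mean()];print(cam,n,round(r["confidence"],2),r["box"],len(xs),np.round(c,1),ray(cam,c,z).round(4)[0,:2],end=' ')
            if n=="meter":
                rr=cv2.minAreaRect(np.c_[xs,ys].astype(np.float32));print(ray(cam,cv2.boxPoints(rr),z).round(3).tolist(),end='')
            print()
    p,_=snapshot(cam)
    x0,y0=(330,150) if cam=="top" else (210,135)
    cv2.imwrite(f"pics/{cam}_z.png",cv2.resize(p[y0:y0+110,x0:x0+110],None,fx=5.4,fy=5.4,interpolation=cv2.INTER_CUBIC))
E
```

```text
top meter 0.89 [349.9, 166.7, 405.7, 252.9] 3181 [376.9 210. ] [ 0.5776 -0.1006] [[0.663, -0.022, 0.046], [0.694, -0.122, 0.046], [0.498, -0.177, 0.046], [0.468, -0.079, 0.046]]
top dial 0.86 [367.0, 205.0, 392.6, 231.5] 415 [380.4 217.2] [ 0.5583 -0.1073] 
top capacitor 0.43 [342.3, 236.5, 357.7, 251.0] 152 [348.2 242.8] [ 0.4945 -0.0297] 
top screwdriver 0.88 [403.9, 164.0, 426.2, 229.5] 402 [413.2 205.7] [ 0.5948 -0.1989] 
top battery 0.57 [325.8, 179.8, 342.3, 202.0] 194 [332.9 191.3] [0.6269 0.0089] 
top solder_spool 0.65 [295.8, 196.3, 320.2, 218.7] 371 [309.1 208.7] [0.578  0.0684] 
top parts_box 0.84 [297.0, 239.9, 330.2, 277.4] 897 [313.9 258.8] [0.4538 0.0534] 
top parts_box 0.63 [302.1, 199.1, 319.1, 217.5] 340 [309.3 208.2] [0.5805 0.0683] 
top tape_roll 0.82 [424.5, 153.2, 446.9, 177.3] 416 [436. 164.] [ 0.7049 -0.258 ] 
scene meter 0.58 [226.6, 150.1, 301.6, 226.0] 3021 [263.8 186.6] [ 0.6033 -0.0843] [[0.705, -0.111, 0.046], [0.473, -0.195, 0.046], [0.486, -0.062, 0.046], [0.705, -0.0, 0.046]]
scene dial 0.76 [256.3, 161.0, 286.3, 176.9] 345 [268.7 170.5] [ 0.5678 -0.1027] 
scene key_grey 0.4 [303.8, 164.5, 322.4, 188.8] 346 [312.  177.7] [ 0.5131 -0.0163] 
scene capacitor 0.59 [304.0, 166.7, 320.6, 190.1] 307 [312.1 177.5] [ 0.5134 -0.0159] 
scene screwdriver 0.91 [202.6, 156.4, 252.1, 199.7] 420 [232.8 174.3] [ 0.6027 -0.1998] 
scene battery 0.7 [277.7, 213.8, 289.5, 234.7] 259 [285.8 223. ] [0.6327 0.0121] 
scene circuit_board 0.71 [197.1, 139.9, 226.1, 168.9] 449 [211.8 154.9] [ 0.592  -0.2919] 
scene solder_spool 0.62 [309.4, 210.2, 331.2, 238.8] 540 [320.1 221.3] [0.5917 0.0771] 
scene parts_box 0.97 [329.4, 165.3, 369.4, 209.9] 1009 [350.3 189.1] [0.4644 0.0596] 
scene tape_roll 0.64 [171.0, 176.9, 197.8, 198.9] 447 [183.1 186.7] [ 0.712  -0.2518]
```

View pics/top_z.png

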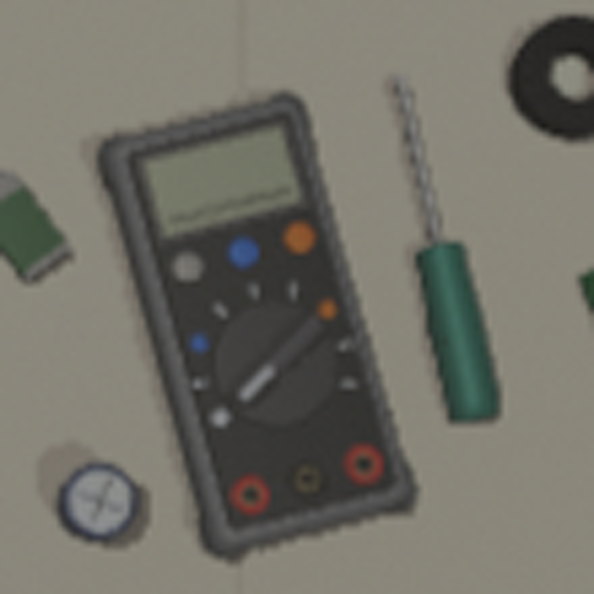

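View pics/scene_z.png

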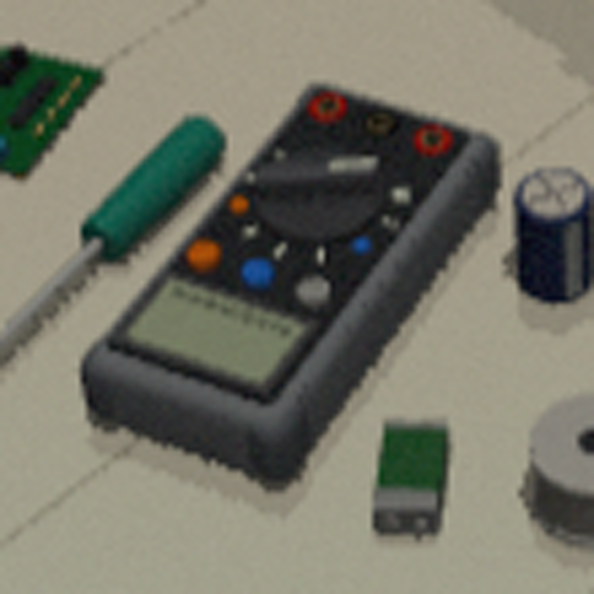

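Run:
```python
from h import *
from scipy.optimize import least_squares
# meter frame pts
def dot(a,r=.036): a=np.radians(a);return [-.022+r*np.cos(a),r*np.sin(a),.046]
P=dict(ok=[.031,-.027,.051],bk=[.031,0,.051],gk=[.031,.027,.051],od=dot(-60),bd=dot(60),wd=dot(120))
T=dict(ok=(300,238),bk=(244,252),gk=(188,267),od=(327,310),bd=(199,343),wd=(220,417))
S=dict(ok=(204,254),bk=(258,272),gk=(314,290),od=(239,204),bd=(361,245),wd=(401,194))
def W(x,p): c,s=np.cos(x[2]),np.sin(x[2]);p=np.array(p);return np.c_[x[0]+c*p[:,0]-s*p[:,1],x[1]+s*p[:,0]+c*p[:,1],p[:,2]]
k=list(P)
px={n:(np.array([D[i] for i in k])+.5)/5.4-.5+np.array(o) for n,D,o in(("top",T,(330,150)),("scene",S,(210,135)))}
for cams in(["top"],["scene"],["top","scene"]):
    f=lambda x:np.concatenate([(proj(n,W(x,[P[i] for i in k]))-px[n]).ravel() for n in cams])
    r=least_squares(f,[.58,-.1,.2]);print(cams,r.x.round(4),np.abs(r.fun).max().round(2))
x=r.x
for n,p in [("axis",[-.022,0,.066]),("okey",[.031,-.027,.051])]:print(n,W(x,[p]).round(4))
# bar pointer px check
print(ray("top",(np.array([[243,400],[275,368],[258,384]])+.5)/5.4-.5+[330,150],.066).round(4))
print("ptr",W(x,[[-.022+.027*np.cos(2.0944),.027*np.sin(2.0944),.066]]))
```

```text
['top'] [ 0.5815 -0.1031  0.2788] 0.32
['scene'] [ 0.5821 -0.1049  0.2953] 0.51
['top', 'scene'] [ 0.5819 -0.1039  0.2859] 0.68
axis [[ 0.5608 -0.1101  0.066 ]]
okey [[ 0.6193 -0.1211  0.051 ]]
[[ 0.5415 -0.0923  0.066 ]
 [ 0.5563 -0.1067  0.066 ]
 [ 0.5489 -0.099   0.066 ]]
ptr [[ 0.54124864 -0.09150553  0.066     ]]
```

```bash
cat >> h.py <<'E'
AX=np.array([.5608,-.1101]); YAW=np.degrees(.2859)
def go(xy,z,head):
    s=sense();M=R.from_rotvec(s["tcp_rot"]);p=s["eef_pos"]
    y=np.radians(head);x=np.array([np.cos(y),np.sin(y),0]);zz=np.array([0,0,-1.])
    T=R.from_matrix(np.c_[x,np.cross(zz,x),zz])
    print("slide cm",(M.inv().apply(np.r_[xy,z]-p)*100).round(2),"rot",(np.degrees((M.inv()*T).as_rotvec())/10).round(3))
def barpose(th,r,lat):  # th bar world heading deg
    y=np.radians(th);x=np.array([np.cos(y),np.sin(y)]);yy=np.array([x[1],-x[0]])
    return AX+r*x-lat*yy
def st():
    s=sense();M=R.from_rotvec(s["tcp_rot"]).as_matrix()
    print(round(s["clock"],2),s["eef_pos"].round(4),"head",np.degrees(np.arctan2(M[1,0],M[0,0])).round(2),"tilt",M[:,2].round(3),"F",s["contact_force"].round(2),"w",s["gripper_width"],"q",s["joint_pos"].round(2))
E
python3 - <<'E'
from h import *
p=barpose(120+YAW,.028,.028);print(p);go(p,.18,120+YAW)
E
```

```text
[ 0.52121352 -0.11105424]
slide cm [ 46.12 -30.8    4.36] rot [ -0.     -0.    -11.834]
```

>>> play_rows(rot=[[0, 0, -1], [0, 0, -2], [0, 0, -3], [0, 0, -4], [0, 0, -5], [0, 0, -6], [0, 0, -7], [0, 0, -8], [0, 0, -9], [0, 0, -10], [0, 0, -11], [0, 0, -11.83]], slide=[[3.8, -2.5, 0], [7.7, -5.1, 0], [11.5, -7.7, 0], [15.4, -10.3, 0], [19.2, -12.8, 0.5], [23, -15.4, 1], [26.9, -18, 1.5], [30.8, -20.5, 2], [34.6, -23.1, 2.5], [38.4, -25.7, 3], [42.3, -28.2, 3.7], [46.1, -30.8, 4.4]], jaw=[1, 1, 1, 1, 1, 1, 1, 1, 1, 1, 1, 1], squeeze=20)

```text
clock: 3.0
eef_pos: [0.5221, -0.1099, 0.1796]
tcp_rot: [1.16, 2.919, -0.0]
contact_force: [-0.1, -0.4, -0.8]
gripper_width: -0.003
```

>>> play_rows(rot=[[0, 0, 0], [0, 0, 0], [0, 0, 0]], slide=[[0, 0, 0], [0, 0, 0], [0, 0, 0]], jaw=[1, 1, 1])

```text
clock: 3.38
eef_pos: [0.5207, -0.1121, 0.1798]
tcp_rot: [1.171, 2.915, -0.0]
contact_force: [-0.0, 0.3, -0.6]
gripper_width: -0.002
```

Run:
```python
from h import *
st();p=barpose(120+YAW,.028,.028);go(p,.08,120+YAW)
p,d=snapshot("scene");cv2.imwrite("pics/s1.png",cv2.resize(p[60:260,170:430],None,fx=3,fy=3))
```

```text
3.38 [ 0.5207 -0.1121  0.1798] head 136.22 tilt [ 0. -0. -1.] F [-0.02  0.29 -0.63] w -0.0017234398501879235 q [-0.43  0.13  1.76 -0.    1.25 -1.24]
slide cm [0.04 0.11 9.98] rot [-0.001  0.002 -0.016]
```

View pics/s1.png

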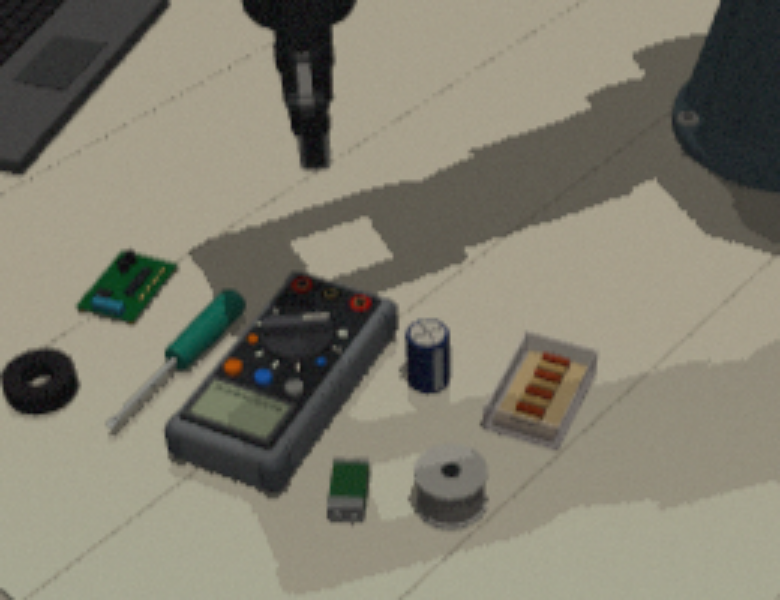

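>>> play_rows(rot=[[0, 0, 0], [0, 0, 0], [0, 0, 0], [0, 0, 0], [0, 0, 0], [0, 0, 0]], slide=[[0, 0.1, 2.5], [0, 0.1, 5], [0, 0.1, 7.5], [0, 0.1, 9], [0, 0.1, 10], [0, 0.1, 10]], jaw=[1, 1, 1, 1, 1, 1])

```text
clock: 4.18
eef_pos: [0.5215, -0.1106, 0.0793]
tcp_rot: [-1.169, -2.915, 0.0]
contact_force: [1.0, 1.0, -0.4]
gripper_width: -0.001
```

Run:
```python
from h import *
st()
p,d=snapshot("scene");cv2.imwrite("pics/s2.png",cv2.resize(p[110:220,220:340],None,fx=5,fy=5,interpolation=cv2.INTER_CUBIC))
s=sense()["eef_pos"];print(proj("scene",[[s[0],s[1],s[2]-.019]]))
p,d=snapshot("top");cv2.imwrite("pics/t2.png",cv2.resize(p[150:260,330:450],None,fx=5,fy=5,interpolation=cv2.INTER_CUBIC))
```

```text
4.17 [ 0.5215 -0.1106  0.0793] head 136.31 tilt [-0.001  0.    -1.   ] F [ 1.03  0.97 -0.39] w -0.0012641684551541663 q [-0.43  0.27  1.82 -0.    1.05 -1.24]
[[280.0779238  158.79669627]]
```

View pics/s2.png

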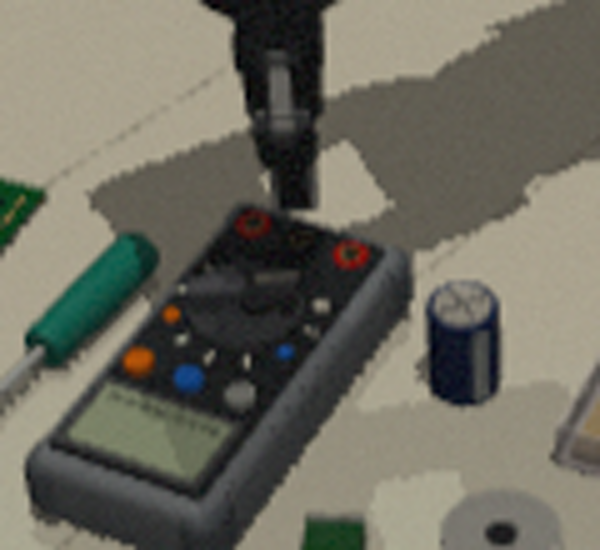

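View pics/t2.png

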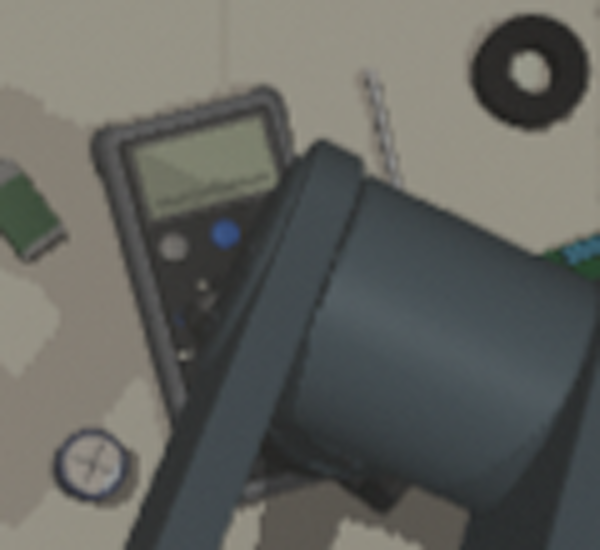

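Run:
```python
from h import *
print(proj("scene",[[.5207,-.1121,.1798-.019],[.5207,-.1121,.1798]]))
p,d=snapshot("scene")
c=camera_info("scene");K=c["camera_matrix"];M=R.from_rotvec(c["attitude"]).as_matrix()
for u in(276,278,280,282):
  for v in range(140,164,2):
    z=d[v,u];q=M@(np.array([(u-K[0,2])/K[0,0],(v-K[1,2])/K[1,1],1])*z)+c["origin"];print(u,v,q.round(3),p[v,u])
```

```text
[[276.6596733  124.52146615]
 [275.96147722 117.52963075]]
276 140 [ 0.556 -0.079  0.156] [24 26 21]
276 142 [ 0.546 -0.091  0.138] [16 18 17]
276 144 [ 0.535 -0.105  0.118] [20 28 21]
276 146 [ 0.536 -0.105  0.113] [24 25 21]
276 148 [ 0.536 -0.105  0.106] [25 28 27]
276 150 [ 0.534 -0.109  0.097] [10 16 18]
276 152 [ 0.495 -0.153  0.041] [51 55 54]
276 154 [ 0.506 -0.142  0.047] [24 19 21]
276 156 [ 0.509 -0.139  0.045] [21 13 22]
276 158 [ 0.516 -0.132  0.047] [21 22 24]
276 160 [ 0.523 -0.125  0.049] [14 16 21]
276 162 [ 0.525 -0.124  0.045] [19 19 14]
278 140 [ 0.552 -0.078  0.154] [19 14 15]
278 142 [ 0.542 -0.09   0.136] [12 10 14]
278 144 [ 0.531 -0.102  0.117] [24 22 21]
278 146 [ 0.531 -0.103  0.111] [23 27 25]
278 148 [ 0.53  -0.105  0.103] [30 28 25]
278 150 [ 0.532 -0.104  0.099] [15 12 11]
278 152 [ 0.459 -0.188 -0.002] [102 113 118]
278 154 [ 0.502 -0.139  0.047] [35 29 31]
278 156 [ 0.508 -0.134  0.047] [17 18 20]
278 158 [ 0.515 -0.126  0.05 ] [24 32 33]
278 160 [ 0.518 -0.124  0.047] [11 10 15]
278 162 [ 0.522 -0.119  0.046] [25 22 24]
280 140 [ 0.549 -0.075  0.154]
[... 286 characters left out ...]
136  0.047] [54 59 62]
280 156 [ 0.506 -0.128  0.05 ] [24 25 28]
280 158 [ 0.511 -0.123  0.049] [25 31 34]
280 160 [ 0.516 -0.118  0.049] [11 16 11]
280 162 [ 0.519 -0.115  0.046] [18 16 20]
282 140 [ 0.544 -0.073  0.152] [34 33 34]
282 142 [ 0.536 -0.083  0.136] [55 60 63]
282 144 [ 0.521 -0.1    0.112] [67 71 72]
282 146 [ 0.521 -0.101  0.105] [66 73 71]
282 148 [ 0.519 -0.104  0.096] [66 71 72]
282 150 [ 0.52  -0.103  0.092] [63 73 71]
282 152 [ 0.452 -0.179 -0.002] [128 148 156]
282 154 [ 0.491 -0.136  0.041] [ 98 110 112]
282 156 [ 0.503 -0.124  0.049] [20 18 25]
282 158 [ 0.507 -0.12   0.048] [13 19 21]
282 160 [ 0.512 -0.116  0.047] [20 21 17]
282 162 [ 0.516 -0.111  0.046] [31 28 28]
```

Run:
```python
from h import *
p,d=snapshot("scene")
a=p[90:180,240:320].astype(float);a=np.clip(a*2.5,0,255).astype(np.uint8)
dd=d[90:180,240:320];e=np.clip((dd-.6)/(.5)*255,0,255).astype(np.uint8)
e=cv2.applyColorMap(e,cv2.COLORMAP_JET)
cv2.imwrite("pics/s3.png",cv2.resize(np.hstack([a,e]),None,fx=5,fy=5,interpolation=cv2.INTER_NEAREST))
c=camera_info("scene");K=c["camera_matrix"];M=R.from_rotvec(c["attitude"]).as_matrix()
for v in range(100,162,3):
  r=[]
  for u in range(268,292,2):
    z=d[v,u];q=M@(np.array([(u-K[0,2])/K[0,0],(v-K[1,2])/K[1,1],1])*z)+c["origin"];r.append(int(q[2]*1000))
  print(v,r)
```

```text
100 [251, 252, 252, 248, 251, 249, 247, 245, 243, 241, 239, 232]
103 [244, 242, 243, 244, 244, 242, 241, 238, 239, 234, 229, 227]
106 [235, 236, 236, 237, 237, 233, 234, 231, 229, 228, 222, 1]
109 [770, 230, 230, 229, 229, 227, 226, 226, 223, 221, -2, 0]
112 [222, 222, 223, 221, 220, 222, 222, 190, 1, 0, 0, 0]
115 [183, 214, 213, 212, 212, 211, 196, 196, 1, 0, 0, 0]
118 [193, 205, 208, 205, 207, 208, 195, 192, 191, -1, 0, 0]
121 [187, 200, 202, 200, 198, 201, 198, 184, 182, 0, 1, 0]
124 [178, 175, 195, 194, 194, 194, 190, 174, 0, 0, 0, 0]
127 [0, 169, 180, 188, 189, 181, 175, 166, 2, 2, 4, 0]
130 [2, 159, 157, 185, 185, 156, 159, 158, 0, 0, 1, 0]
133 [0, 182, 182, 181, 182, 181, 183, 150, 2, 2, -1, 6]
136 [1, 175, 176, 178, 178, 177, 177, 152, 1, 0, 0, 0]
139 [0, 0, 162, 163, 160, 158, 160, 157, 1, 0, 0, 3]
142 [0, 1, 142, 137, 138, 136, 134, 136, 0, 2, 0, 1]
145 [0, 0, 0, 110, 115, 113, 113, 105, 2, 2, 0, 0]
148 [2, 0, 3, 100, 105, 101, 105, 99, 0, 1, 1, 2]
151 [43, 47, 43, 90, 90, 91, 90, 88, 0, 0, 0, 0]
154 [47, 46, 47, 45, 45, 45, 45, 43, 2, 0, 0, 0]
157 [45, 47, 45, 47, 48, 46, 50, 47, 47, 47, 46, 47]
160 [47, 44, 46, 44, 47, 45, 48, 46, 47, 45, 47, 49]
```

View pics/s3.png

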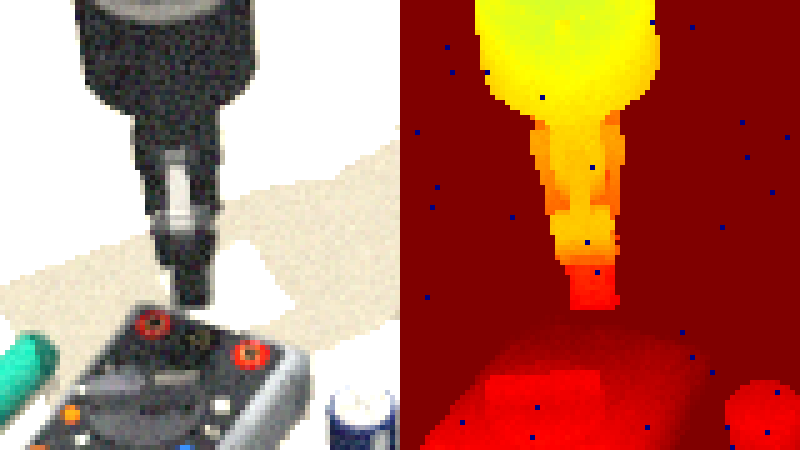

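>>> play_rows(rot=[[0, 0, 0], [0, 0, 0], [0, 0, 0]], slide=[[0, -0.8, 0], [0, -0.8, 0.5], [0, -0.8, 0.5]], jaw=[1, 1, 1])

```text
clock: 4.75
eef_pos: [0.5158, -0.1162, 0.0742]
tcp_rot: [-1.169, -2.915, -0.0]
contact_force: [-0.3, -0.1, -0.4]
gripper_width: -0.002
```

>>> play_rows(rot=[[0, 0, 0], [0, 0, 0], [0, 0, 0]], slide=[[0, 0, 0.15], [0, 0, 0.3], [0, 0, 0.3]], jaw=[1, 1, 1])

```text
clock: 5.12
eef_pos: [0.5161, -0.1161, 0.0714]
tcp_rot: [-1.168, -2.916, -0.0]
contact_force: [-0.7, -0.7, 0.2]
gripper_width: -0.001
```

>>> play_rows(rot=[[0, 0, 0], [0, 0, 0], [0, 0, 0]], slide=[[0, 0, 0.1], [0, 0, 0.2], [0, 0, 0.2]], jaw=[1, 1, 1])

```text
clock: 5.5
eef_pos: [0.5161, -0.1162, 0.0695]
tcp_rot: [-1.168, -2.916, -0.0]
contact_force: [0.4, -0.9, 0.0]
gripper_width: -0.001
```

>>> play_rows(rot=[[0, 0, 0], [0, 0, 0], [0, 0, 0]], slide=[[0, 0, 0.1], [0, 0, 0.2], [0, 0, 0.2]], jaw=[1, 1, 1])

```text
clock: 5.88
eef_pos: [0.5161, -0.1162, 0.0675]
tcp_rot: [-1.168, -2.916, -0.0]
contact_force: [-0.4, -0.5, 0.1]
gripper_width: 0.002
```

Run:
```python
from h import *
st()
p,d=snapshot("scene")
a=p[90:200,240:320].astype(float);a=np.clip(a*2.5,0,255).astype(np.uint8)
dd=d[90:200,240:320];e=np.clip((dd-.6)/(.5)*255,0,255).astype(np.uint8)
e=cv2.applyColorMap(e,cv2.COLORMAP_JET)
cv2.imwrite("pics/s4.png",cv2.resize(np.hstack([a,e]),None,fx=5,fy=5,interpolation=cv2.INTER_NEAREST))
```

```text
5.88 [ 0.5161 -0.1162  0.0675] head 136.34 tilt [-0.  0. -1.] F [-0.38 -0.46  0.13] w 0.002382819495309834 q [-0.45  0.28  1.84  0.    1.02 -1.25]
```

View pics/s4.png

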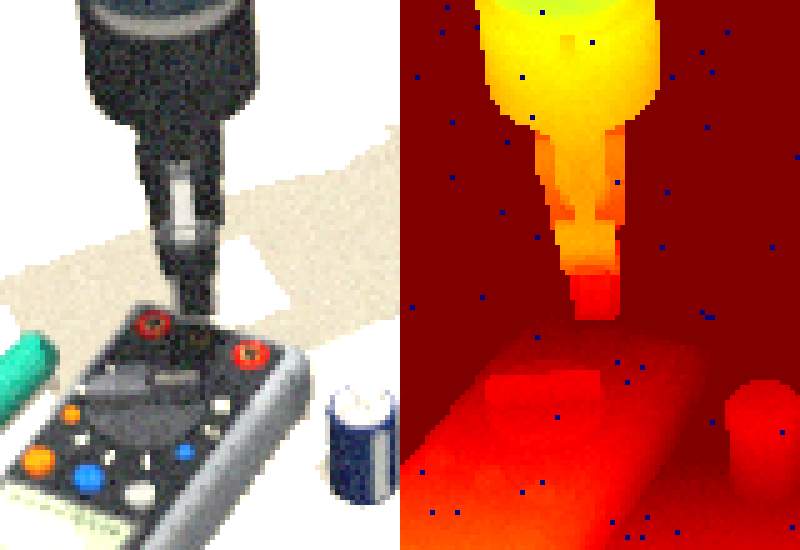

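>>> play_rows(rot=[[0, 0, 0], [0, 0, 0], [0, 0, 0]], slide=[[0, 0, 0.1], [0, 0, 0.2], [0, 0, 0.2]], jaw=[1, 1, 1])

```text
clock: 6.3
eef_pos: [0.5161, -0.1162, 0.0655]
tcp_rot: [-1.168, -2.916, -0.0]
contact_force: [-0.0, -0.4, -0.6]
gripper_width: 0.002
```

>>> play_rows(rot=[[0, 0, 0], [0, 0, 0], [0, 0, 0]], slide=[[0, 0, 0.05], [0, 0, 0.1], [0, 0, 0.1]], jaw=[1, 1, 1])

```text
clock: 6.68
eef_pos: [0.5162, -0.1162, 0.0646]
tcp_rot: [-1.168, -2.916, -0.0]
contact_force: [1.8, 0.4, -0.1]
gripper_width: -0.0
```

>>> play_rows(rot=[[0, 0, 0], [0, 0, 0], [0, 0, 0]], slide=[[0, 0, 0.05], [0, 0, 0.1], [0, 0, 0.1]], jaw=[1, 1, 1])

```text
clock: 7.05
eef_pos: [0.5162, -0.1162, 0.0635]
tcp_rot: [-1.168, -2.916, 0.0]
contact_force: [-0.9, -0.5, 0.0]
gripper_width: -0.004
```

>>> play_rows(rot=[[0, 0, 0], [0, 0, 0], [0, 0, 0]], slide=[[0, 0, 0.05], [0, 0, 0.1], [0, 0, 0.1]], jaw=[1, 1, 1])

```text
clock: 7.42
eef_pos: [0.5161, -0.1162, 0.0625]
tcp_rot: [-1.168, -2.916, -0.0]
contact_force: [0.4, -0.3, 0.7]
gripper_width: 0.003
```

>>> play_rows(rot=[[0, 0, 0], [0, 0, 0], [0, 0, 0]], slide=[[0, 0, 0.05], [0, 0, 0.1], [0, 0, 0.1]], jaw=[1, 1, 1])

```text
clock: 7.8
eef_pos: [0.5161, -0.1162, 0.0615]
tcp_rot: [-1.168, -2.916, -0.0]
contact_force: [-0.6, -0.5, -0.9]
gripper_width: -0.003
```

>>> play_rows(rot=[[0, 0, 0], [0, 0, 0], [0, 0, 0]], slide=[[0, 0, 0.05], [0, 0, 0.1], [0, 0, 0.1]], jaw=[1, 1, 1])

```text
clock: 8.18
eef_pos: [0.5162, -0.1162, 0.0605]
tcp_rot: [-1.168, -2.916, -0.0]
contact_force: [0.5, -0.9, 0.7]
gripper_width: -0.004
```

Run:
```python
from h import *
st()
p,d=snapshot("scene")
a=p[90:200,240:320].astype(float);a=np.clip(a*2.5,0,255).astype(np.uint8)
dd=d[90:200,240:320];e=np.clip((dd-.7)/(.3)*255,0,255).astype(np.uint8)
e=cv2.applyColorMap(e,cv2.COLORMAP_JET)
cv2.imwrite("pics/s5.png",cv2.resize(np.hstack([a,e]),None,fx=5,fy=5,interpolation=cv2.INTER_NEAREST))
c=camera_info("scene");K=c["camera_matrix"];M=R.from_rotvec(c["attitude"]).as_matrix()
for v in range(138,166,1):
  r=[]
  for u in range(268,292,3):
    z=d[v,u];q=M@(np.array([(u-K[0,2])/K[0,0],(v-K[1,2])/K[1,1],1])*z)+c["origin"];r.append(tuple(int(t*1000) for t in q))
  print(v,r)
```

```text
8.18 [ 0.5162 -0.1162  0.0605] head 136.34 tilt [-0.  0. -1.] F [ 0.53 -0.93  0.71] w -0.0042511497198246505 q [-0.45  0.29  1.84  0.    1.01 -1.25]
138 [(435, -249, -1), (431, -241, 0), (558, -82, 161), (554, -76, 161), (551, -70, 162), (410, -215, 1), (404, -210, 0), (400, -203, 1)]
139 [(442, -241, 3), (563, -86, 159), (561, -79, 161), (556, -75, 160), (552, -70, 161), (547, -65, 160), (410, -204, 3), (401, -201, 0)]
140 [(443, -240, 1), (564, -86, 157), (561, -79, 159), (557, -74, 159), (553, -69, 159), (547, -66, 157), (412, -202, 1), (407, -196, 2)]
141 [(446, -237, 1), (565, -84, 156), (564, -76, 159), (556, -75, 155), (554, -68, 157), (519, -97, 120), (416, -198, 3), (407, -196, 0)]
142 [(450, -232, 2), (442, -230, 0), (563, -78, 155), (560, -71, 157), (553, -69, 154), (524, -92, 123), (419, -196, 2), (412, -191, 0)]
143 [(449, -234, -1), (446, -226, 0), (562, -79, 151), (555, -77, 148), (551, -72, 148), (531, -84, 129), (420, -194, 1), (414, -190, 0)]
144 [(453, -230, 0), (449, -222, 1), (557, -85, 142), (550, -84, 138), (547, -77, 140), (535, -81, 130), (426, -189, 4), (417
[... 2236 characters left out ...]
9)]
161 [(534, -140, 45), (531, -133, 47), (526, -128, 46), (522, -122, 47), (517, -116, 47), (512, -111, 46), (507, -106, 46), (505, -98, 49)]
162 [(542, -132, 51), (537, -127, 51), (530, -123, 48), (525, -119, 47), (518, -116, 44), (513, -110, 45), (509, -104, 46), (506, -96, 48)]
163 [(546, -128, 53), (541, -122, 54), (536, -117, 53), (527, -116, 47), (521, -112, 46), (518, -105, 48), (513, -100, 47), (509, -94, 48)]
164 [(547, -127, 51), (553, -108, 66), (549, -102, 67), (543, -99, 65), (525, -109, 47), (521, -102, 49), (514, -99, 45), (510, -92, 47)]
165 [(560, -112, 66), (556, -105, 67), (1060, 496, 770), (547, -95, 67), (527, -106, 47), (521, -102, 45), (517, -96, 45), (513, -90, 46)]
```

View pics/s5.png

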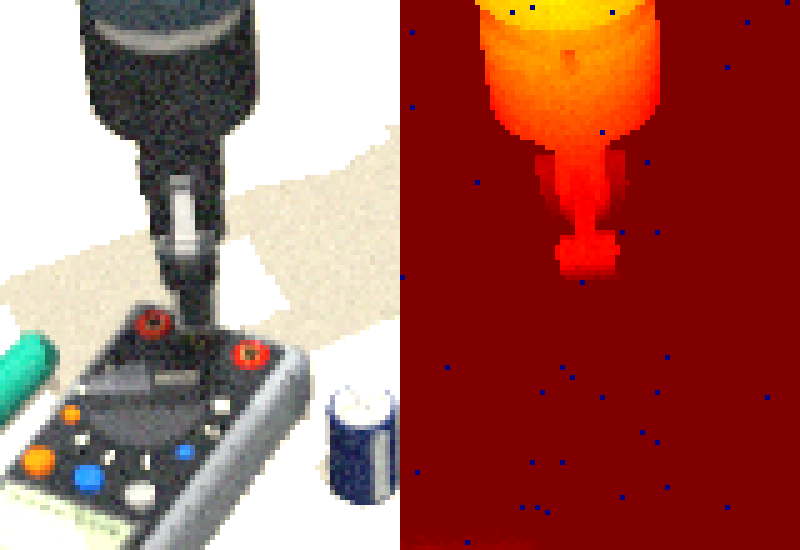

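>>> play_rows(rot=[[0, 0, 0], [0, 0, 0], [0, 0, 0]], slide=[[0, 0, 0.1], [0, 0, 0.2], [0, 0, 0.2]], jaw=[1, 1, 1])

```text
clock: 8.6
eef_pos: [0.5161, -0.1162, 0.0585]
tcp_rot: [-1.168, -2.916, 0.0]
contact_force: [-0.6, -0.6, -0.2]
gripper_width: -0.001
```

>>> play_rows(rot=[[0, 0, 0], [0, 0, 0], [0, 0, 0]], slide=[[0, 0, 0.1], [0, 0, 0.2], [0, 0, 0.2]], jaw=[1, 1, 1])

```text
clock: 8.98
eef_pos: [0.5161, -0.1162, 0.0565]
tcp_rot: [-1.168, -2.916, -0.0]
contact_force: [-0.8, 0.7, -0.0]
gripper_width: 0.003
```

>>> play_rows(rot=[[0, 0, 0], [0, 0, 0], [0, 0, 0]], slide=[[0, 0, 0.1], [0, 0, 0.2], [0, 0, 0.2]], jaw=[1, 1, 1])

```text
clock: 9.35
eef_pos: [0.5161, -0.1162, 0.0545]
tcp_rot: [-1.168, -2.916, 0.0]
contact_force: [0.3, 0.6, 1.1]
gripper_width: 0.001
```

>>> play_rows(rot=[[0, 0, 0], [0, 0, 0], [0, 0, 0]], slide=[[0, 0, 0.1], [0, 0, 0.2], [0, 0, 0.2]], jaw=[1, 1, 1])

```text
clock: 9.72
eef_pos: [0.5161, -0.1162, 0.0525]
tcp_rot: [-1.168, -2.916, -0.0]
contact_force: [0.1, 0.1, -0.4]
gripper_width: -0.001
```

Run:
```python
from h import *
st()
p,d=snapshot("scene")
a=p[90:200,240:320].astype(float);a=np.clip(a*2.5,0,255).astype(np.uint8)
dd=d[90:200,240:320];e=np.clip((dd-.8)/(.3)*255,0,255).astype(np.uint8)
e=cv2.applyColorMap(e,cv2.COLORMAP_JET)
cv2.imwrite("pics/s6.png",cv2.resize(np.hstack([a,e]),None,fx=5,fy=5,interpolation=cv2.INTER_NEAREST))
```

```text
9.72 [ 0.5161 -0.1162  0.0525] head 136.33 tilt [-0.  0. -1.] F [ 0.12  0.05 -0.35] w -0.0005077168567426915 q [-0.45  0.3   1.84  0.    0.99 -1.25]
```

View pics/s6.png

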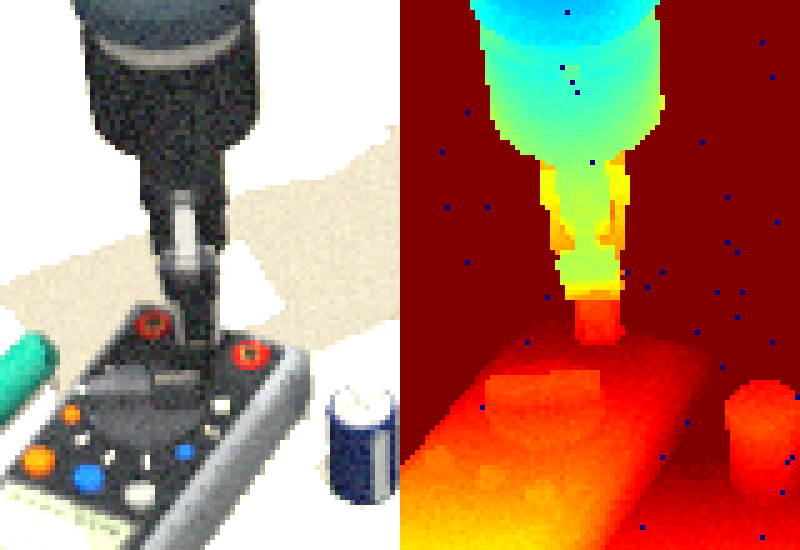

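Run:
```python
from h import *
for z in(.05,.055,.06,.065,.07): print(z,proj("scene",[[.5216,-.1105,z]]).round(1), proj("scene",[[.5161,-.1162,z]]).round(1))
p,d=snapshot("scene")
c=camera_info("scene");K=c["camera_matrix"];M=R.from_rotvec(c["attitude"]).as_matrix()
for v in range(149,166,1):
  r=[]
  for u in range(274,288,2):
    z=d[v,u];q=M@(np.array([(u-K[0,2])/K[0,0],(v-K[1,2])/K[1,1],1])*z)+c["origin"];r.append(tuple(int(t*1000) for t in q))
  print(v,r)
```

```text
0.05 [[280.6 162.2]] [[280.5 160. ]]
0.055 [[280.4 160.6]] [[280.3 158.4]]
0.06 [[280.3 159.1]] [[280.2 156.9]]
0.065 [[280.1 157.5]] [[280.  155.3]]
0.07 [[280.  155.9]] [[279.9 153.7]]
149 [(548, -97, 115), (541, -98, 110), (537, -96, 109), (534, -93, 108), (532, -89, 110), (443, -179, 2), (438, -177, 1)]
150 [(460, -200, 0), (529, -112, 92), (525, -110, 90), (524, -105, 92), (516, -106, 86), (443, -179, 0), (440, -175, 0)]
151 [(464, -196, 0), (530, -112, 89), (527, -108, 90), (524, -105, 89), (516, -107, 83), (447, -175, 0), (442, -173, 0)]
152 [(502, -153, 45), (528, -114, 84), (527, -109, 85), (522, -108, 83), (517, -106, 81), (451, -171, 2), (446, -170, 0)]
153 [(507, -146, 49), (532, -110, 86), (528, -108, 84), (522, -108, 80), (519, -104, 81), (454, -169, 2), (450, -165, 1)]
154 [(508, -146, 46), (526, -118, 74), (528, -109, 80), (522, -108, 77), (520, -103, 78), (455, -168, 0), (452, -164, 0)]
155 [(511, -143, 47), (524, -120, 69), (525, -112, 74), (523, -107, 75), (520, -103, 75), (493, -126, 45), (488, -125, 42)]
156 [(511, -144, 43), (526, -119, 67), (528, -110, 74), (52
[... 472 characters left out ...]
6), (518, -122, 47), (512, -121, 44), (511, -115, 47), (507, -113, 45), (504, -109, 46)]
161 [(525, -129, 45), (523, -124, 46), (520, -120, 47), (516, -118, 45), (513, -114, 45), (512, -108, 48), (506, -107, 44)]
162 [(530, -124, 48), (526, -121, 47), (522, -119, 45), (519, -115, 46), (514, -112, 44), (513, -107, 46), (510, -103, 46)]
163 [(535, -118, 51), (532, -114, 52), (525, -115, 47), (519, -114, 43), (519, -107, 47), (518, -102, 50), (514, -99, 48)]
164 [(549, -103, 67), (546, -99, 67), (543, -95, 67), (526, -107, 49), (521, -106, 46), (517, -103, 45), (516, -97, 47)]
165 [(551, -100, 67), (548, -97, 66), (544, -94, 66), (526, -108, 45), (523, -103, 46), (521, -98, 47), (517, -96, 46)]
```

>>> play_rows(rot=[[0, 0, 0], [0, 0, 0], [0, 0, 0]], slide=[[0, 0, 0.2], [0, 0, 0.4], [0, 0, 0.4]], jaw=[1, 1, 1])

```text
clock: 10.2
eef_pos: [0.516, -0.1161, 0.0483]
tcp_rot: [-1.168, -2.916, -0.0]
contact_force: [0.2, -0.0, 0.1]
gripper_width: -0.002
```

```bash
cat >> h.py <<'E'
def rel(th):
    s=sense();M=R.from_rotvec(s["tcp_rot"]).as_matrix();p=s["eef_pos"];d=p[:2]-AX
    y=np.radians(th);x=np.array([np.cos(y),np.sin(y)]);yy=np.array([x[1],-x[0]])
    print("r",(d@x).round(4),"lat",(-d@yy).round(4),"a in tool (mm)",(M.T@np.r_[-d,0]*1000).round(1))
E
python3 - <<'E'
from h import *
st();rel(120+YAW)
p,d=snapshot("scene")
c=camera_info("scene");K=c["camera_matrix"];M=R.from_rotvec(c["attitude"]).as_matrix()
for v in range(155,166,1):
  r=[]
  for u in range(274,288,2):
    z=d[v,u];q=M@(np.array([(u-K[0,2])/K[0,0],(v-K[1,2])/K[1,1],1])*z)+c["origin"];r.append(tuple(int(t*1000) for t in q))
  print(v,r)
E
```

```text
10.2 [ 0.516  -0.1161  0.0483] head 136.34 tilt [-0.  0. -1.] F [ 0.2  -0.02  0.06] w -0.0020034703352611065 q [-0.45  0.31  1.84  0.    0.99 -1.25]
r 0.0283 lat 0.0353 a in tool (mm) [-28.3  35.3  -0. ]
155 [(509, -145, 45), (527, -117, 72), (529, -108, 78), (524, -107, 76), (520, -104, 75), (512, -106, 69), (488, -125, 42)]
156 [(513, -141, 46), (525, -119, 67), (527, -110, 73), (522, -109, 70), (523, -101, 75), (512, -106, 65), (494, -118, 47)]
157 [(513, -141, 43), (527, -118, 65), (527, -111, 69), (522, -109, 67), (521, -103, 70), (513, -105, 63), (497, -115, 47)]
158 [(516, -138, 44), (527, -118, 62), (529, -109, 69), (522, -110, 63), (520, -105, 65), (512, -107, 58), (500, -112, 47)]
159 [(520, -134, 45), (529, -117, 61), (523, -116, 57), (519, -113, 56), (516, -109, 57), (505, -115, 46), (501, -112, 45)]
160 [(524, -130, 47), (522, -125, 49), (516, -125, 44), (513, -121, 44), (511, -116, 46), (509, -111, 48), (504, -109, 45)]
161 [(525, -129, 45), (523, -124, 46), (520, -120, 47), (516, -117, 46), (513, -113, 46), (509, -111, 44), (506, -107, 45)]
162 [(527, -127, 45), (526, -121, 47), (522, -119, 45), (517, -116, 44), (514, -113, 43), (512, -107, 46), (507, -107, 42)]
163 [(536, -117, 53), (532, -114, 52), (525, -115, 46), (523, -110, 48), (520, -107, 48), (515, -105, 46), (513, -100, 47)]
164 [(548, -103, 66), (545, -100, 66), (542, -96, 66), (526, -108, 48), (521, -106, 45), (518, -102, 47), (516, -97, 48)]
165 [(549, -102, 65), (547, -97, 66), (545, -93, 66), (528, -106, 47), (523, -104, 45), (520, -100, 46), (518, -95, 47)]
```

Run:
```python
import numpy as np
a=np.array([-28,13.])
for f in range(5,65,5):
    t=np.radians(f);c,s=np.cos(t),np.sin(t)
    print(f,((a-np.array([[c,-s],[s,c]])@a)/10).round(2))
```

```text
5 [0.1  0.25]
10 [0.18 0.51]
15 [0.24 0.77]
20 [0.28 1.04]
25 [0.29 1.31]
30 [0.27 1.57]
35 [0.24 1.84]
40 [0.18 2.1 ]
45 [0.1  2.36]
50 [-0.    2.61]
55 [-0.13  2.85]
60 [-0.27  3.07]
```

>>> play_rows(rot=[[0, 0, 0], [0, 0, 0], [0, 0, 0], [0, 0, 0], [0, 0, 0]], slide=[[0, 0.6, 0], [0, 1.2, 0], [0, 1.7, 0], [0, 2.0, 0], [0, 2.2, 0]], jaw=[1, 1, 1, 1, 1])

```text
clock: 10.88
eef_pos: [0.5313, -0.1, 0.0485]
tcp_rot: [-1.168, -2.916, 0.0]
contact_force: [-0.3, 0.7, 0.7]
gripper_width: -0.003
```

>>> play_rows(rot=[[0, 0, 0.5], [0, 0, 1], [0, 0, 1.5], [0, 0, 2], [0, 0, 2.5], [0, 0, 3], [0, 0, 3.5], [0, 0, 4]], slide=[[0.1, 0.25, 0], [0.18, 0.51, 0], [0.24, 0.77, 0], [0.28, 1.04, 0], [0.29, 1.31, 0], [0.27, 1.57, 0], [0.24, 1.84, 0], [0.18, 2.1, 0]], jaw=[1, 1, 1, 1, 1, 1, 1, 1])

```text
clock: 11.88
eef_pos: [0.5449, -0.0838, 0.0486]
tcp_rot: [2.099, 2.337, 0.001]
contact_force: [0.4, 0.6, 0.3]
gripper_width: -0.003
```

Run:
```python
from h import *
st();rel(120+YAW-40)
p,d=snapshot("scene")
a=p[110:220,220:340].astype(float);a=np.clip(a*2.5,0,255).astype(np.uint8)
cv2.imwrite("pics/s7.png",cv2.resize(a,None,fx=5,fy=5,interpolation=cv2.INTER_CUBIC))
```

```text
11.88 [ 0.5449 -0.0838  0.0486] head 96.16 tilt [ 0.001  0.    -1.   ] F [0.45 0.62 0.32] w -0.002611640549191255 q [-0.37  0.35  1.79  0.    1.   -0.48]
r 0.0279 lat 0.0129 a in tool (mm) [-27.8  13.    0. ]
```

View pics/s7.png

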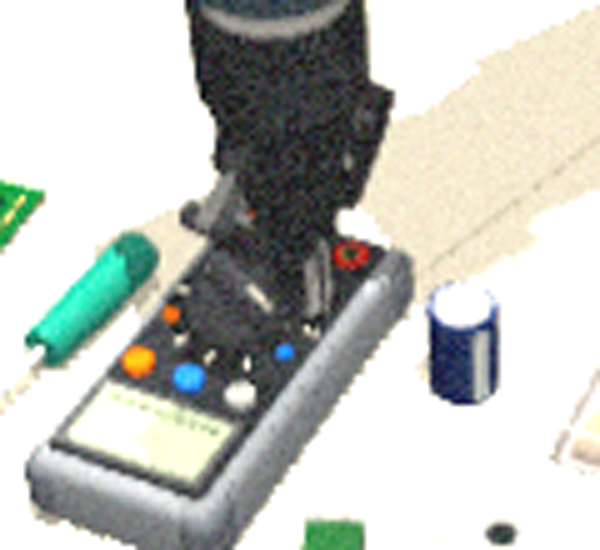

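>>> play_rows(rot=[[0, 0, 0.5], [0, 0, 1], [0, 0, 1.5], [0, 0, 2], [0, 0, 2.5], [0, 0, 3], [0, 0, 3.5], [0, 0, 4], [0, 0, 4.5], [0, 0, 5]], slide=[[0.1, 0.25, 0], [0.18, 0.51, 0], [0.24, 0.77, 0], [0.28, 1.04, 0], [0.29, 1.31, 0], [0.27, 1.57, 0], [0.24, 1.84, 0], [0.18, 2.1, 0], [0.1, 2.36, 0], [0, 2.61, 0]], jaw=[1, 1, 1, 1, 1, 1, 1, 1, 1, 1])

```text
clock: 13.18
eef_pos: [0.5704, -0.0809, 0.0485]
tcp_rot: [-2.889, -1.234, 0.0]
contact_force: [-0.9, -0.3, 0.3]
gripper_width: 0.003
```

Run:
```python
from h import *
st();rel(120+YAW-90)
for n,(x,y) in dict(scene=(220,110),top=(330,150)).items():
    p,d=snapshot(n)
    a=p[y:y+110,x:x+120].astype(float);a=np.clip(a*2.5,0,255).astype(np.uint8)
    cv2.imwrite(f"pics/{n}8.png",cv2.resize(a,None,fx=5,fy=5,interpolation=cv2.INTER_CUBIC))
```

```text
13.18 [ 0.5704 -0.0809  0.0485] head 46.25 tilt [-0.  0. -1.] F [-0.86 -0.25  0.33] w 0.003431126882954118 q [-0.35  0.4   1.72  0.    1.02  0.42]
r 0.0278 lat 0.0132 a in tool (mm) [-27.8  13.2  -0. ]
```

View pics/scene8.png

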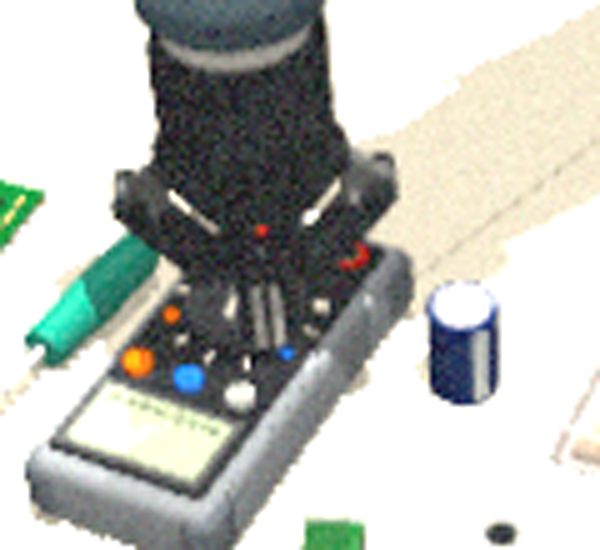

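View pics/top8.png

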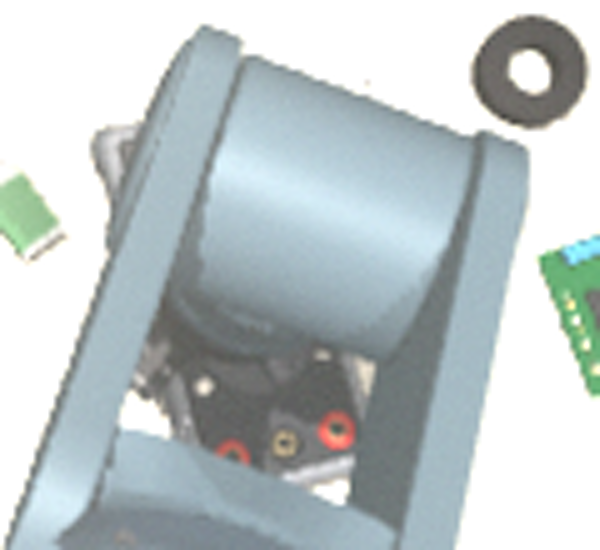

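>>> play_rows(rot=[[0, 0, 0.5], [0, 0, 1], [0, 0, 1.5], [0, 0, 2], [0, 0, 2.5], [0, 0, 3], [0, 0, 3.5], [0, 0, 4], [0, 0, 4.5], [0, 0, 5]], slide=[[0.1, 0.25, 0], [0.18, 0.51, 0], [0.24, 0.77, 0], [0.28, 1.04, 0], [0.29, 1.31, 0], [0.27, 1.57, 0], [0.24, 1.84, 0], [0.18, 2.1, 0], [0.1, 2.36, 0], [0, 2.61, 0]], jaw=[1, 1, 1, 1, 1, 1, 1, 1, 1, 1])

```text
clock: 14.52
eef_pos: [0.5894, -0.0987, 0.0485]
tcp_rot: [-3.139, 0.1, 0.0]
contact_force: [0.5, 1.9, 0.2]
gripper_width: 0.002
```

Run:
```python
from h import *
st();rel(120+YAW-140)
for n,(x,y) in dict(scene=(220,110)).items():
    p,d=snapshot(n)
    a=p[y:y+110,x:x+120].astype(float);a=np.clip(a*2.5,0,255).astype(np.uint8)
    cv2.imwrite(f"pics/{n}9.png",cv2.resize(a,None,fx=5,fy=5,interpolation=cv2.INTER_CUBIC))
```

```text
14.53 [ 0.5894 -0.0987  0.0485] head -3.66 tilt [-0.     0.001 -1.   ] F [0.51 1.88 0.21] w 0.0017373840283738985 q [-0.36  0.44  1.66  0.    1.04  1.27]
r 0.0278 lat 0.0132 a in tool (mm) [-27.8  13.2  -0. ]
```

View pics/scene9.png

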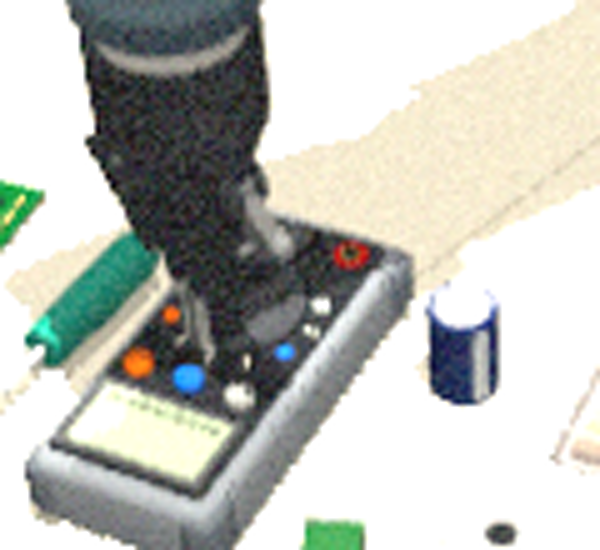

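>>> play_rows(rot=[[0, 0, 0.5], [0, 0, 1], [0, 0, 1.5], [0, 0, 2], [0, 0, 2.5], [0, 0, 3], [0, 0, 3]], slide=[[0.1, 0.25, 0], [0.18, 0.51, 0], [0.24, 0.77, 0], [0.28, 1.04, 0], [0.29, 1.31, 0], [0.27, 1.57, 0], [0.27, 1.57, 0]], jaw=[1, 1, 1, 1, 1, 1, 1])

```text
clock: 15.45
eef_pos: [0.5913, -0.1148, 0.0486]
tcp_rot: [-3.008, 0.905, -0.001]
contact_force: [0.1, 0.9, -0.7]
gripper_width: 0.001
```

>>> play_rows(rot=[[0, 0, 0], [0, 0, 0], [0, 0, 0], [0, 0, 0], [0, 0, 0], [0, 0, 0]], slide=[[0, -0.6, 0], [0, -1, 0], [0, -1, -2], [0, -1, -5], [0, -1, -8], [0, -1, -10]], jaw=[1, 1, 1, 1, 1, 1])

```text
clock: 16.2
eef_pos: [0.5976, -0.1069, 0.1517]
tcp_rot: [3.007, -0.909, 0.005]
contact_force: [-0.1, 0.9, 0.2]
gripper_width: -0.004
```

Run:
```python
from h import *
st()
for n,(x,y) in dict(scene=(220,110)).items():
    p,d=snapshot(n)
    a=p[y:y+110,x:x+120].astype(float);a=np.clip(a*2.5,0,255).astype(np.uint8)
    cv2.imwrite(f"pics/{n}10.png",cv2.resize(a,None,fx=5,fy=5,interpolation=cv2.INTER_CUBIC))
```

```text
16.2 [ 0.5976 -0.1069  0.1517] head -33.63 tilt [ 0.003 -0.001 -1.   ] F [-0.05  0.89  0.25] w -0.003881371370860715 q [-0.37  0.32  1.59 -0.    1.23  1.79]
```

View pics/scene10.png

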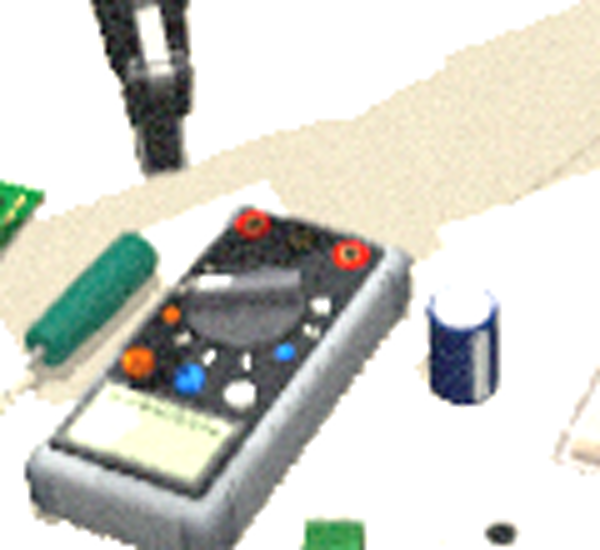

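Run:
```python
from h import *
for n,(x,y) in dict(scene=(240,140)).items():
    p,d=snapshot(n)
    a=p[y:y+60,x:x+60].astype(float);a=np.clip(a*2.5,0,255).astype(np.uint8)
    a=cv2.resize(a,None,fx=10,fy=10,interpolation=cv2.INTER_CUBIC)
    for k,col in((5,(255,0,0)),(6,(0,200,0)),(7,(0,0,255))):
        th=np.radians(120+YAW-30*k);e=np.array([np.cos(th),np.sin(th)])
        P=[np.r_[AX+r*e,.066] for r in(-.027,0,.027)]
        q=((proj(n,P)-[x,y]+.5)*10).astype(int);cv2.line(a,tuple(map(int,q[1])),tuple(map(int,q[2])),col,1)
        print(k,q.tolist())
    cv2.imwrite(f"pics/{n}11.png",a)
```

```text
5 [[387, 216], [288, 261], [188, 307]]
6 [[404, 253], [288, 261], [173, 269]]
7 [[390, 293], [288, 261], [188, 229]]
```

View pics/scene11.png

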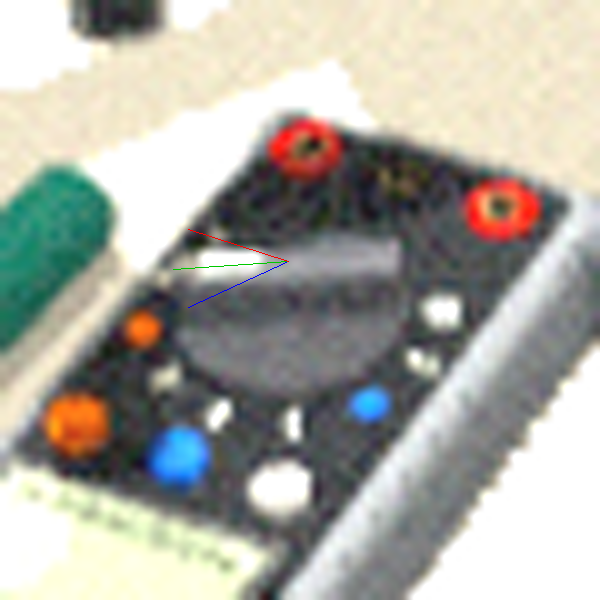

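Run:
```python
from h import *
st();go([.6193,-.1211],.056,-33.63)
print(proj("scene",[[.6193,-.1211,.051]]))
```

```text
16.3 [ 0.5985 -0.1072  0.1523] head -33.64 tilt [ 0.005 -0.002 -1.   ] F [-0.29 -0.09  0.13] w 0.000308505510569265 q [-0.37  0.32  1.59 -0.    1.23  1.79]
slide cm [2.44 0.02 9.64] rot [-0.007 -0.033 -0.001]
[[247.47330229 181.3985153 ]]
```

>>> play_rows(rot=[[0, 0, 0], [0, 0, 0], [0, 0, 0], [0, 0, 0], [0, 0, 0], [0, 0, 0], [0, 0, 0]], slide=[[1.2, 0, 0], [2.4, 0, 1], [2.4, 0, 4], [2.4, 0, 6.5], [2.4, 0, 8.6], [2.4, 0, 9.6], [2.4, 0, 9.6]], jaw=[1, 1, 1, 1, 1, 1, 1])

```text
clock: 17.18
eef_pos: [0.6162, -0.1197, 0.0515]
tcp_rot: [-3.007, 0.91, 0.003]
contact_force: [0.1, -0.3, -0.7]
gripper_width: 0.001
```

Run:
```python
from h import *
st();go([.6193,-.1211],.046,-33.63)
for n,(x,y) in dict(scene=(220,110)).items():
    p,d=snapshot(n)
    a=p[y:y+110,x:x+120].astype(float);a=np.clip(a*2.5,0,255).astype(np.uint8)
    cv2.imwrite(f"pics/{n}12.png",cv2.resize(a,None,fx=5,fy=5,interpolation=cv2.INTER_CUBIC))
```

```text
17.18 [ 0.6162 -0.1197  0.0515] head -33.67 tilt [-0.002  0.001 -1.   ] F [ 0.08 -0.27 -0.65] w 0.0009905443988007191 q [-0.38  0.49  1.58 -0.    1.07  1.78]
slide cm [ 0.34 -0.06  0.55] rot [ 0.002  0.01  -0.004]
```

View pics/scene12.png

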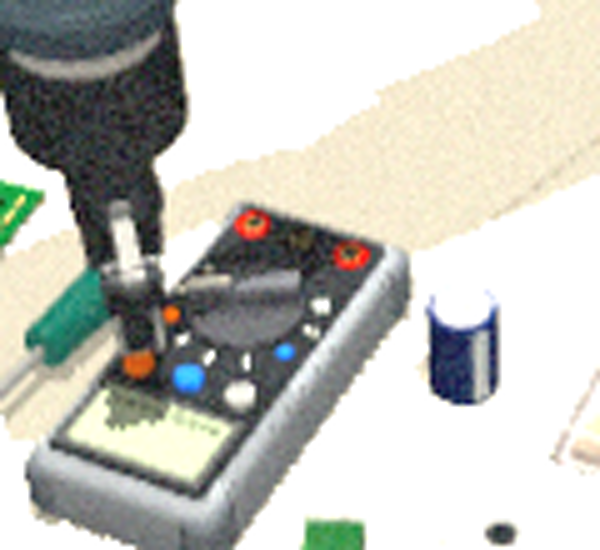

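>>> play_rows(rot=[[0, 0, 0], [0, 0, 0], [0, 0, 0], [0, 0, 0]], slide=[[0.3, 0, 0], [0.3, 0, 0.3], [0.3, 0, 0.6], [0.3, 0, 0.6]], jaw=[1, 1, 1, 1])

```text
clock: 17.73
eef_pos: [0.6188, -0.1214, 0.0463]
tcp_rot: [-3.007, 0.91, 0.001]
contact_force: [0.4, 0.4, 0.6]
gripper_width: 0.002
```

>>> play_rows(rot=[[0, 0, 0], [0, 0, 0], [0, 0, 0]], slide=[[0, 0, 0.1], [0, 0, 0.2], [0, 0, 0.2]], jaw=[1, 1, 1])

```text
clock: 18.1
eef_pos: [0.619, -0.1215, 0.0445]
tcp_rot: [-3.007, 0.91, 0.0]
contact_force: [0.3, 0.9, 0.0]
gripper_width: 0.003
```

>>> play_rows(rot=[[0, 0, 0], [0, 0, 0], [0, 0, 0]], slide=[[0, 0, 0.05], [0, 0, 0.1], [0, 0, 0.1]], jaw=[1, 1, 1])

```text
clock: 18.48
eef_pos: [0.6191, -0.1215, 0.0435]
tcp_rot: [-3.007, 0.91, 0.0]
contact_force: [-0.0, 0.6, -0.2]
gripper_width: -0.004
```

Run:
```python
from h import *
st();go([.6193,-.1211],.040,-33.63)
for n,(x,y) in dict(scene=(220,110)).items():
    p,d=snapshot(n)
    a=p[y+20:y+100,x:x+80].astype(float);a=np.clip(a*2.5,0,255).astype(np.uint8)
    cv2.imwrite(f"pics/{n}13.png",cv2.resize(a,None,fx=7,fy=7,interpolation=cv2.INTER_CUBIC))
```

```text
18.48 [ 0.6191 -0.1215  0.0435] head -33.66 tilt [-0.  0. -1.] F [-0.04  0.57 -0.21] w -0.0036016985122813224 q [-0.38  0.51  1.57  0.    1.06  1.78]
slide cm [-0.01 -0.04  0.35] rot [ 0.     0.    -0.003]
```

View pics/scene13.png

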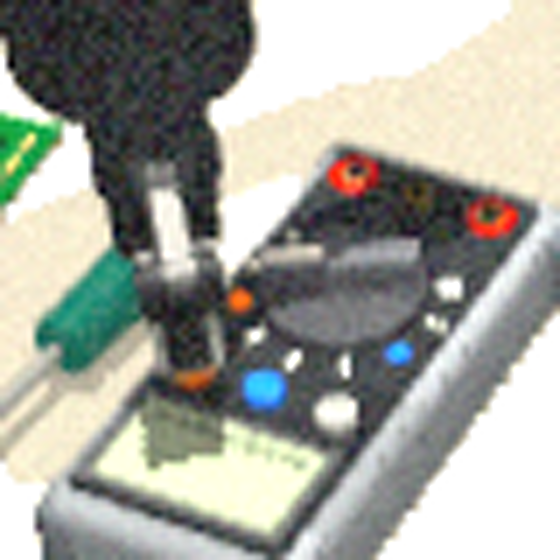

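The fingertip is right above the orange key, clear of the blue one. I'll step down and watch the force.

>>> play_rows(rot=[[0, 0, 0], [0, 0, 0], [0, 0, 0]], slide=[[0, 0, 0.1], [0, 0, 0.1], [0, 0, 0.1]], jaw=[1, 1, 1])

```text
clock: 18.9
eef_pos: [0.6192, -0.1215, 0.0428]
tcp_rot: [3.007, -0.91, 0.0]
contact_force: [-0.8, 0.1, 2.1]
gripper_width: -0.001
```

>>> play_rows(rot=[[0, 0, 0], [0, 0, 0], [0, 0, 0]], slide=[[0, 0, 0.1], [0, 0, 0.1], [0, 0, 0.1]], jaw=[1, 1, 1])

```text
clock: 19.27
eef_pos: [0.6192, -0.1215, 0.0417]
tcp_rot: [3.007, -0.91, 0.0]
contact_force: [-0.8, 1.0, 3.8]
gripper_width: 0.003
```

>>> play_rows(rot=[[0, 0, 0], [0, 0, 0], [0, 0, 0]], slide=[[0, 0, 0.1], [0, 0, 0.1], [0, 0, 0.1]], jaw=[1, 1, 1])

```text
clock: 19.65
eef_pos: [0.6192, -0.1215, 0.0407]
tcp_rot: [3.007, -0.91, 0.0]
contact_force: [-1.1, -0.5, 4.0]
gripper_width: 0.004
```

>>> play_rows(rot=[[0, 0, 0], [0, 0, 0], [0, 0, 0]], slide=[[0, 0, 0.05], [0, 0, 0.05], [0, 0, 0.05]], jaw=[1, 1, 1])

```text
clock: 20.02
eef_pos: [0.6192, -0.1215, 0.0404]
tcp_rot: [3.007, -0.91, 0.0]
contact_force: [-1.5, 1.2, 5.0]
gripper_width: 0.002
```

>>> play_rows(rot=[[0, 0, 0], [0, 0, 0], [0, 0, 0]], slide=[[0, 0, 0.05], [0, 0, 0.05], [0, 0, 0.05]], jaw=[1, 1, 1])

```text
clock: 20.4
eef_pos: [0.6193, -0.1216, 0.0403]
tcp_rot: [3.007, -0.91, 0.0]
contact_force: [-1.5, 0.6, 7.6]
gripper_width: -0.004
```

>>> play_rows(rot=[[0, 0, 0], [0, 0, 0], [0, 0, 0], [0, 0, 0], [0, 0, 0]], slide=[[0, 0, -0.5], [0, 0, -2], [0, 0, -5], [0, 0, -9], [0, 0, -13]], jaw=[1, 1, 1, 1, 1])

```text
clock: 21.02
eef_pos: [0.6188, -0.1214, 0.1711]
tcp_rot: [-3.007, 0.91, 0.001]
contact_force: [0.9, -0.7, 0.7]
gripper_width: 0.002
```

Run:
```python
from h import *
st()
M=R.from_rotvec(sense()["tcp_rot"]);print((M.inv().apply([-.2,-.25,.03])*100).round(1))
```

```text
21.02 [ 0.6188 -0.1214  0.1711] head -33.66 tilt [-0.  0. -1.] F [ 0.94 -0.68  0.66] w 0.002136361077761561 q [-0.38  0.35  1.51 -0.    1.28  1.78]
[-2.8 31.9 -3. ]
```

Move the arm aside so the top camera can check the result.

>>> play_rows(rot=[[0, 0, 0], [0, 0, 0], [0, 0, 0], [0, 0, 0], [0, 0, 0], [0, 0, 0], [0, 0, 0], [0, 0, 0]], slide=[[0, 4, -1], [-0.5, 9, -3], [-1, 14, -3], [-1.5, 19, -3], [-2, 24, -3], [-2.5, 29, -3], [-2.8, 32, -3], [-2.8, 32, -3]], jaw=[1, 1, 1, 1, 1, 1, 1, 1])

```text
clock: 22.02
eef_pos: [0.4171, -0.3739, 0.2001]
tcp_rot: [3.005, -0.915, 0.0]
contact_force: [1.0, 0.0, 0.5]
gripper_width: -0.002
```

Run:
```python
from h import *
st()
for n,(x,y) in dict(scene=(210,135),top=(330,150)).items():
    p,d=snapshot(n)
    cv2.imwrite(f"pics/{n}14.png",cv2.resize(p[y:y+110,x:x+110],None,fx=5.4,fy=5.4,interpolation=cv2.INTER_CUBIC))
    o=cv2.imread(f"pics/{n}0.png");df=np.abs(o.astype(int)-p).max(2)>25
    cv2.imwrite(f"pics/{n}diff.png",np.where(df[...,None],np.array([0,0,255]),p).astype(np.uint8))
```

```text
22.02 [ 0.4171 -0.3739  0.2001] head -33.86 tilt [ 0.    -0.001 -1.   ] F [1.04 0.03 0.47] w -0.0017706743115619762 q [-0.94  0.17  1.67 -0.    1.3   1.22]
```

View pics/top14.png

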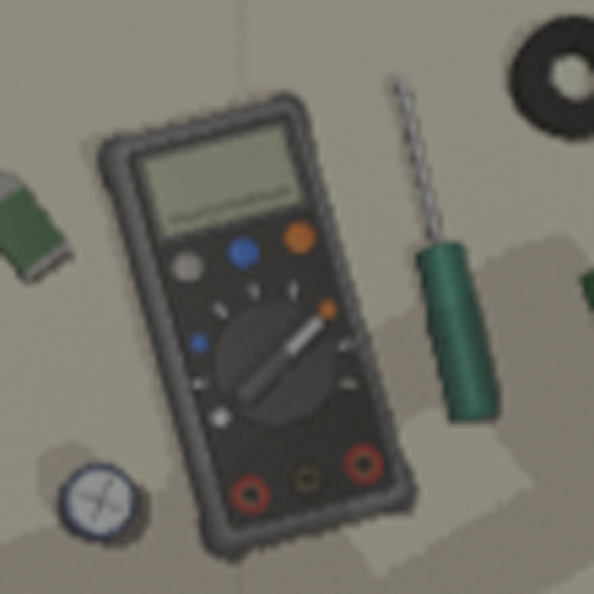

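View pics/topdiff.png

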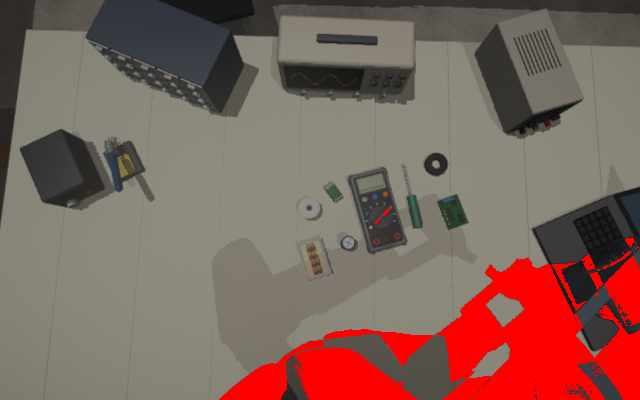

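View pics/scene14.png

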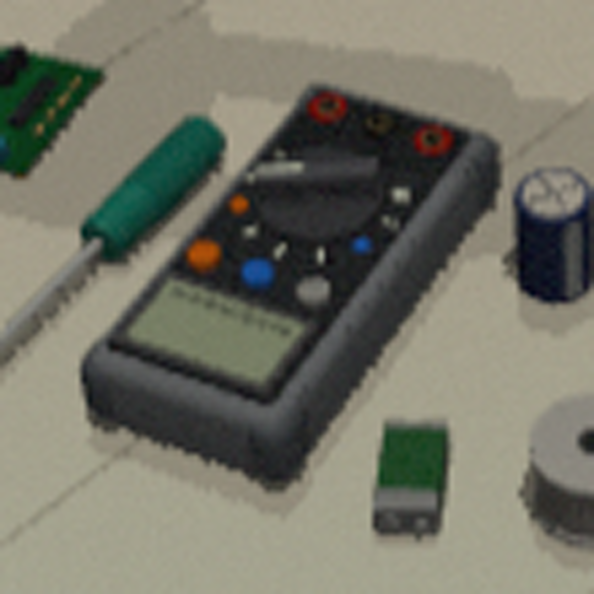

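The pointer stands on the orange dot, and the keys are up. Around the meter, only the dial bar differs from the first picture. The arm is clear, so I'm handing in.

```bash
python3 -c "
from rig import *
print(sign_off())"
```

```text
the job is handed in; nothing more can be done
None
```

I turned the dial to the orange dot, pressed the orange key once and let it come back up, then handed the job in at about 22 s of the 54 s allowed. `sign_off` gave no verdict.

- **Dial:** I pushed the pointer end of the bar clockwise with the shut fingertips, without pinching it. The force readings I took during the push stayed under about 2 N. I followed the clicks from the tool's turn angle and the pictures, not one by one by feel. In the last pictures from both cameras the pointer stands on the orange dot.
- **Orange key:** I stepped down on it until the height stopped changing while the force rose to 7.6 N. The travel from first contact was about 3 mm, so it bottomed out. After I lifted off it looks up again.
- **Rest of the scene:** Comparing the first and last top views, only the dial bar changed in and around the meter. The meter and the things round it show no shift, and the blue and grey keys look up.

One thing disagreed with the description. It puts the fingertips 19 mm ahead of the TCP, but the depth picture and the contact with the key put them about 8 mm behind it when shut. I used the measured value.

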